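Roll a pattern roller under the loupe, hold it there, then pass it on

ROBOT

A 6-joint arm with a two-finger parallel gripper is mounted at the origin on the work surface. World frame = base frame: x ahead of the robot, y to its left, z up, the work surface at z = 0. Lengths are in m, angles in rad, forces in N, time in s.
With the tool pointing down it reaches from about 0.25 to 0.775 m from the base axis. Payload 8.9 kg.
Tool frame: the origin (TCP) lies at the very end of the fingers, on their centre line; the grasp point (between the pads) lies 19 mm behind it (ctrl.grasp_offset is the distance from the TCP to the grasp point, in m); z points along the fingers, y is the line along which they close (so a half turn about z gives the same grasp; the last joint's range is limited). The gripper opens to 85 mm and grips with 20 to 120 N. Pads are 22 mm wide; open, the fingers measure 114 mm over their backs; the gripper's body (76 mm by 85 mm) begins 54 mm behind the grasp point. The pads swing forward as they close: fully open they stand 13 mm farther back than shut.
Start: joints at [-1.276, 0.291, -0.153, 1.127, 0, 1.431], TCP at [0.221, -0.476, 0.231] pointing down, gripper open.
Joint ranges: [-2.52, 2.52], [-0.91, 1.74], [-1.3, 1.37], [-1.96, 2.02], [-1.52, 1.47], [-3.14, 3.14]. Speed limits (rad/s): [2.22, 2.22, 2.79, 3.14, 3.14, 3.14].

INTERFACE

Orientations are given as a rotation vector (axis times angle).
In Python, from station import ctrl gives the robot as it stands. The module is installed in compiled form; this text tells all that it offers.
- The arm moves only by the shell command python3 -m handwheel 'ROWS' [OPENING] [FORCE]. ROWS is JSON, a list of rows, each an object with "translation": the shift along the tool's x, y, z in m, a list of three; "roll": the turn about the tool's z in rad. In form: [{"translation": [tx, ty, tz], "roll": roll}, ...]. A call has 1 to 12 rows; each row is the pose to reach, as a shift and turn from the pose commanded when the call began, along the tool's axes at that moment; what a row does not reach only later rows make up. A row lasts 1/12 s, in which the tool goes at most 41.7 mm and 7.16 degrees, less where a joint would pass 70% of its speed; a pose out of reach is approached as far as the arm can. A call with a gripper value outside its range is refused whole. OPENING is the opening, from -1 (shut) to 1 (fully open), set as the call begins (- or left out, the last holds). The fingers move at their own pace and stop on an object; FORCE is the grip in N (left out, the last holds). Time passes only in rows, so rows that repeat a pose let the fingers close. It gives the time, the measured TCP pose, the force, the opening and the grip force at its end, in the units of the state.
- ctrl.get_obs(): the state, without advancing time (a new reading comes with each control period).
- ctrl.capture(name): name is "scene" or "top" or "wrist"; returns a dict with "image" (420x560x3 uint8, red, green, blue), "mtx" (3x3 intrinsics, pixels), "camera_from_world" (4x4, takes a point from world to camera coordinates); the wrist camera has in their place "T_tool_cam" (4x4, takes a point from camera to tool coordinates, whose origin is the TCP and whose axes are the flange's). Camera axes: x right, y up, looking along -z (the intrinsics and any distortion apply to the point x, -y, -z); pixel columns grow to the right and rows downward; lengths in m; the calibration is good to about 2 mm. A picture is of the moment at which its call begins: read the wrist's pose just before it. There is no depth.
- ctrl.finish_job(): hands the job in; it is judged then, once.
The state is a dict: "t": time; "joint_pos": joint angles; "qd": joint speeds; "joint_efforts": joint torques, N m; "tool_pos": TCP position; "tcp_rot": TCP orientation; "wrist_force": force on the tool from outside, world axes, zero at the start; "moment": the same for the moment, N m; "finger_gap": opening from 0.0 (shut) to 1.0 (fully open); "grip_force": force on a finger pad.
Only numpy, scipy, OpenCV 4.12 (cv2) and the standard library are available. Lean on these libraries where they do the work, as an engineer would, in place of code of your own. Each camera call takes 0.05 s, during which the arm holds its last target. There are 200 camera calls.

TASK

Take the tilting inspection track by its red handle and, only by tilting it, roll the blue roller under the loupe, level with the red pointer, and keep it there, practically still, for five seconds. Then let it roll on to the green stop at the far end, leave the track tipped that way with the roller resting against the green stop, and let go. Be gentle: the roller must never run faster than a quarter of a metre per second, do not touch it with the robot, and leave the other things on the bench where they are.

Things in the scene. Friction and masses are not known exactly. Their poses are not given: they have to be found in the camera images.
- roller: Blue roller (barrel 50 mm in diameter, 44 mm long, steel journals), origin at its centre, axis along stand x; captive on its track, about 0.3 kg. It rolls on its journals (radius 14 mm), so it speeds up slowly: about 4.6 m/s2 per rad of tray tilt q. Rolling resistance is only about 0.004 rad of tilt: on a level track it runs on. Starts at rest at the grey stop.
- stand: Fixed: dark base plate 160x240x12 mm, two uprights; origin at the centre of its underside, on the bench. Its y axis runs level along the track from red handle to green stop, x parallel to the hinge. Hinge axis 100 mm above the origin. The roller's centre can go from 170 mm before the hinge (grey stop, handle end) to 170 mm beyond it (green stop), 134 mm above the bench when level.
- tray (a joint): Tilt of the track about its hinge in rad, -0.12 to 0.12. 0 = level. Positive = red handle raised, green end lowered: the roller runs towards the green stop. Starts negative (handle low). The hinge is stiff (friction 0.8 N m, about 3 N at the handle), so the track stays where it is left.
- handle (a point): Grip point on the red handle, a bar 18 mm wide (along stand x), 24 mm tall, 80 mm long (along the track), 5 mm outward of the bar's middle; 285 mm from the hinge axis and level with it (100 mm above the bench) when the track is level; moves 34 mm up and down. Free above and on both sides; the grey stop, 50 mm higher than this point, is 80 mm away towards the hinge.
- far_seat (a point): Centre of the roller when it rests against the green stop at the far end of the track; moves with the tray (170 mm from the hinge along the track, 34 mm above it in the tray's frame).
- loupe_mark (a point): Fixed mark: the point over the track below the centre of the loupe's ring, in line with the red pointer; the roller's centre belongs here (134 mm above the bench). Black ring 72 mm across, 255 mm above the bench; round foot (84 mm) and post 130 mm away on the stand's +x side; the red pointer, a thin level rod from the post, ends 55 mm from the mark.
- burr_stand: Bystander: black round burr stand, 80 mm across, 32 mm high with brass pins to 62 mm, origin at the centre of its underside. Leave alone.
- dapping_block: Bystander: grey metal block 60 x 60 x 50 mm, origin at the centre of its underside. Leave alone.
- pot: Bystander: white ceramic cup, 76 mm across, 70 mm high, origin at the centre of its underside. Leave alone.
Things that resemble listed ones, but are neither listed nor needed, are in the scene too. Leave any yellow look-alike of the part that bears loupe_mark alone.

How it is judged:
By the outcome, as a careful person would: the job done as asked, in the order asked, and still so for the second after the job is handed in, with the robot touching nothing.
It also fails if it takes over 61 s, if anything falls off the work surface, if the arm or the gripper's body presses on something with over 40 N, if the wrist force passes 120 N, or if a joint passes its speed limit or range.

## Working session

There is one attempt and no reset: what is moved stays moved. The work goes in short steps, Python scripts to look and compute and a shell command to move; the robot and the scene stay as the last step left them, time stands still between calls to the robot, and variables do not carry over. Pictures are saved under pics/ and viewed, at most 10 in all, crops included, and the job is handed in when it is done.

```bash
mkdir -p pics; python3 - <<'E'
from station import ctrl
import cv2,numpy as np
o=ctrl.get_obs(); print(o['t'],o['tool_pos'],o['tcp_rot'],o['finger_gap'],ctrl.grasp_offset)
for n in('scene','top'):
    c=ctrl.capture(n); cv2.imwrite(f'pics/{n}0.png',c['image'][...,::-1]); print(n,c.keys(),c['mtx'].round(1).tolist(),c['camera_from_world'].round(4).tolist())
E
```

```text
0.0 [ 0.2205449  -0.47596045  0.23074596] [-3.06677202e+00 -6.75716991e-01  1.08120683e-04] 0.9995553340573123 0.0187
scene dict_keys(['image', 'mtx', 'camera_from_world']) [[475.1, 0.0, 271.4], [0.0, 475.1, 201.9], [0.0, 0.0, 1.0]] [[-0.303, 0.9529, 0.0133, 0.1402], [-0.6683, -0.2224, 0.7099, 0.2789], [0.6794, 0.2062, 0.7042, -1.5367], [0.0, 0.0, 0.0, 1.0]]
top dict_keys(['image', 'mtx', 'camera_from_world']) [[454.5, 0.0, 290.6], [0.0, 454.5, 212.5], [0.0, 0.0, 1.0]] [[-0.0249, -0.9997, 0.0007, 0.0674], [0.9829, -0.0244, 0.1827, -0.5616], [-0.1826, 0.0052, 0.9832, -0.9592], [0.0, 0.0, 0.0, 1.0]]
```

View pics/scene0.png

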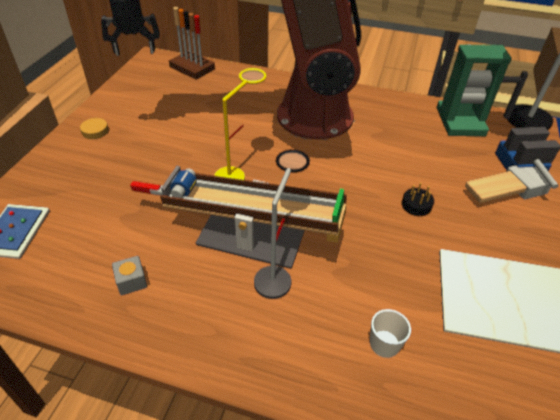

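View pics/top0.png

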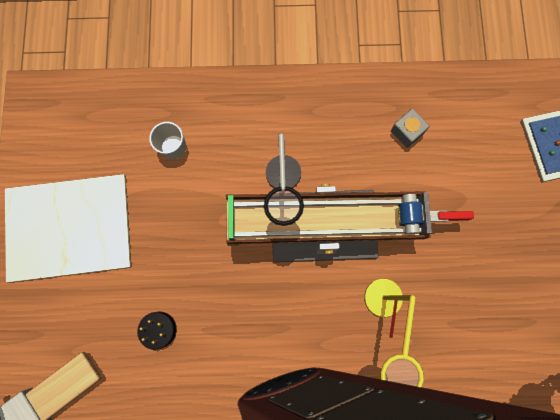

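Top view: loupe ring at (284,206), its foot (284,172), roller (411,212) at the grey stop, red handle (441–473,215), green stop (230,218). The yellow loupe at (384,298)/(403,374) is the look-alike. The scene view agrees: roller (180,184), handle (147,188), ring (292,161), foot (272,282).

```bash
cat > h.py <<'E'
import numpy as np,cv2
from station import ctrl
def unproj(c,uv,z):
    M=c['camera_from_world'];R,t=M[:3,:3],M[:3,3];K=c['mtx']
    d=np.array([(uv[0]-K[0,2])/K[0,0],-(uv[1]-K[1,2])/K[1,1],-1.]);C=-R.T@t;d=R.T@d
    return C+d*(z-C[2])/d[2]
def proj(c,p):
    M=c['camera_from_world'];q=M[:3,:3]@np.asarray(p)+M[:3,3];K=c['mtx']
    return np.array([K[0,0]*q[0]/-q[2]+K[0,2],K[1,1]*-q[1]/-q[2]+K[1,2]])
def blob(c,col,box):
    x0,y0,x1,y1=box;h=cv2.cvtColor(c['image'],cv2.COLOR_RGB2HSV)[y0:y1,x0:x1].astype(int)
    H,S,V=h[...,0],h[...,1],h[...,2]
    m={'red':((H<5)|(H>174))&(S>190)&(V>110),'blue':(H>95)&(H<125)&(S>90),'green':(H>50)&(H<80)&(S>120),'dark':V<60}[col]
    n,l,s,ce=cv2.connectedComponentsWithStats(m.astype(np.uint8))
    k=1+np.argmax(s[1:,4]);return ce[k]+[x0,y0],s[k].tolist()
def tri(cs,uvs):
    from scipy.optimize import least_squares
    r=least_squares(lambda p:np.concatenate([proj(c,p)-u for c,u in zip(cs,uvs)]),[.45,-.1,.1]);return r.x,r.fun
E
python3 - <<'E'
from h import *
T,S=ctrl.capture('top'),ctrl.capture('scene')
bx={'red':((430,200,490,230),(125,170,165,205)),'blue':((390,185,430,240),(160,160,205,205)),'green':((215,185,240,250),(325,180,352,235))}
for k,(a,b) in bx.items():
    u,su=blob(T,k,a);v,sv=blob(S,k,b);p,f=tri((T,S),(u,v));print(k,u.round(1),su,v.round(1),sv,p.round(4),f.round(1))
p,f=tri((T,S),((284,206),(292.5,161)));print('ring',p,f)
print('ring255',unproj(T,(284,206),.255),unproj(S,(292.5,161),.255))
print('foot',unproj(T,(284,172),.01),unproj(S,(272,280),.01))
# base plate corners top image dark ; crop picture
im=T['image'][165:275,215:485][...,::-1];cv2.imwrite('pics/crop0.png',cv2.resize(im,None,fx=2.9,fy=2.9,interpolation=cv2.INTER_CUBIC))
E
```

```text
red [456.3 214.7] [9, 11, 35, 8, 259] [143.5 186. ] [6, 12, 29, 11, 172] [ 0.5445 -0.3054  0.0791] [ 0.4 -0.2  0.5  0.2]
blue [411.  212.8] [9, 17, 25, 23, 417] [183.5 180.9] [10, 11, 26, 24, 262] [ 0.5424 -0.1936  0.1269] [ 0. -0.  0.  0.]
green [230.8 216.8] [12, 11, 7, 44, 187] [338.  205.1] [8, 9, 11, 33, 196] [0.5377 0.1726 0.1576] [ 0.1 -0.   0.1  0. ]
ring [0.53777101 0.06593224 0.25293707] [-0.00289641  0.00070411 -0.00343596 -0.00034785]
ring255 [0.53735762 0.06590823 0.255     ] [0.54017962 0.06652708 0.255     ]
foot [0.66828805 0.06632473 0.01      ] [0.66721832 0.0662399  0.01      ]
```

View pics/crop0.png

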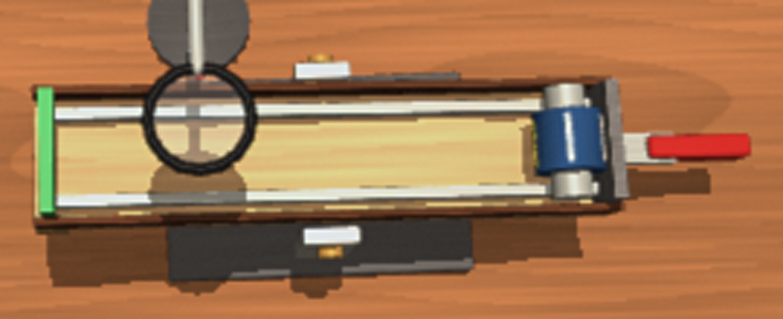

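The crop shows the track clearly; the hinge uprights are at crop (322,70)/(331,235), and the handle is clear on both sides. Red bar, green stop and ring triangulate consistently with the given sizes: hinge y≈-0.0255, yaw≈0.014, mark y≈0.066 (91 mm beyond the hinge). Next: move above the handle.

```bash
python3 -m handwheel '[{"translation":[0.04,-0.002,0.0],"roll":-0.12},{"translation":[0.08,-0.003,0.0],"roll":-0.24},{"translation":[0.12,-0.005,0.0],"roll":-0.36},{"translation":[0.16,-0.006,0.0],"roll":-0.48},{"translation":[0.2,-0.008,0.0],"roll":-0.6},{"translation":[0.24,-0.009,0.01],"roll":-0.72},{"translation":[0.28,-0.011,0.02],"roll":-0.84},{"translation":[0.32,-0.013,0.03],"roll":-0.96},{"translation":[0.35,-0.014,0.04],"roll":-1.08},{"translation":[0.364,-0.0144,0.05],"roll":-1.15},{"translation":[0.364,-0.0144,0.05],"roll":-1.15},{"translation":[0.364,-0.0144,0.05],"roll":-1.15}]' 1 40
python3 - <<'E'
from h import *
from scipy.spatial.transform import Rotation as R
o=ctrl.get_obs();print(o['tool_pos'],o['joint_pos'],R.from_rotvec(o['tcp_rot']).as_matrix().round(3).tolist())
T,S=ctrl.capture('top'),ctrl.capture('scene')
cv2.imwrite('pics/m1.png',np.hstack([T['image'][150:400,200:560],S['image'][80:330,80:440]])[...,::-1])
E
```

```text
t: 1.2
tool_pos: [0.5448, -0.3095, 0.1804]
tcp_rot: [-2.206, -2.235, 0.001]
wrist_force: [-0.5, -0.1, 0.6]
finger_gap: 0.999
grip_force: 0.0
[ 0.54479028 -0.30951696  0.18037821] [-6.33139938e-01  5.15389094e-01  5.49436670e-02  1.11228922e+00
 -2.57560722e-04  9.24634057e-01] [[-0.013, 1.0, -0.002], [1.0, 0.013, 0.001], [0.001, -0.002, -1.0]]
```

View pics/m1.png

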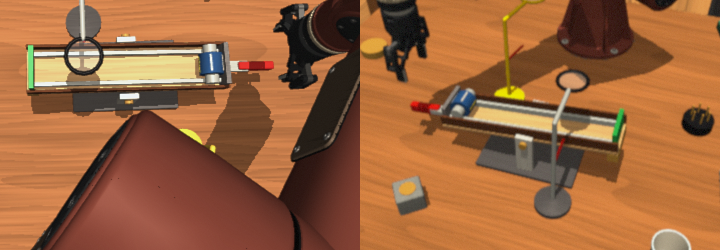

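Gripper fingers at top px ~(490,205), handle (455,215); scene gripper tips ~(120,155), handle (143,186). Let me check that against the projection of the TCP.

```bash
python3 - <<'E'
from h import *
T,S=ctrl.capture('top'),ctrl.capture('scene')
for p in ([.5448,-.3095,.1804],[.5448,-.3095,.08],[.5378,.0662,.134]): print(proj(T,p),proj(S,p))
o=ctrl.get_obs();W=ctrl.capture('wrist');cv2.imwrite('pics/w1.png',W['image'][...,::-1])
im=np.hstack([T['image'][150:280,400:560],S['image'][80:210,80:240]])[...,::-1];cv2.imwrite('pics/m2.png',cv2.resize(im,None,fx=2.5,fy=2.5))
M=W['T_tool_cam'];print(W['mtx'].round(1).tolist(),M.round(4).tolist())
E
```

```text
[477.62239754 205.10273905] [134.75972885 153.83161409]
[458.78490388 214.3385965 ] [142.44782225 185.56896553]
[284.66032337 217.48350159] [290.23976351 201.97983356]
[[322.1, 0.0, 280.6], [0.0, 322.1, 207.5], [0.0, 0.0, 1.0]] [[-0.0001, 0.9506, 0.3106, 0.0798], [1.0, 0.0004, -0.0009, -0.0007], [-0.001, 0.3106, -0.9506, -0.1421], [0.0, 0.0, 0.0, 1.0]]
```

View pics/m2.png

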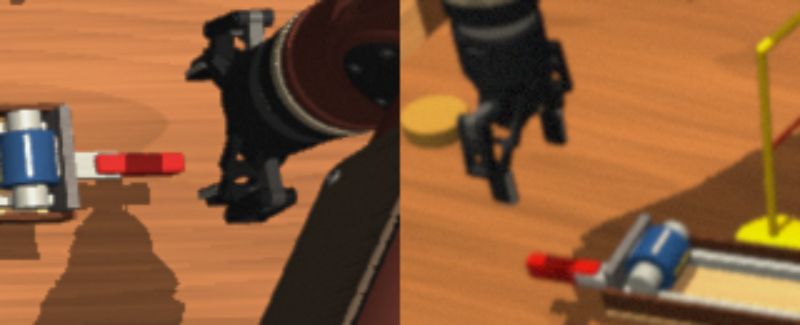

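View pics/w1.png

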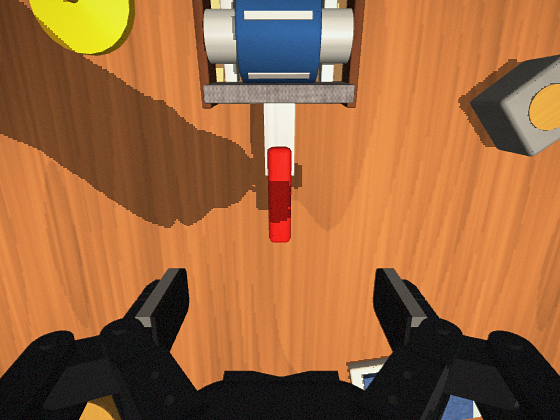

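Fingertip midpoint matches the projected TCP (top ≈(482,203), scene ≈(134,149)). The wrist view shows the handle centred at column 280 and aligned. Descend and grip.

```bash
python3 -m handwheel '[{"translation":[0,0,0.035],"roll":0},{"translation":[0,0,0.07],"roll":0},{"translation":[0,0,0.1],"roll":0},{"translation":[0,0,0.12],"roll":0},{"translation":[0,0,0.131],"roll":0},{"translation":[0,0,0.131],"roll":0},{"translation":[0,0,0.131],"roll":0}]' 1 40
python3 -m handwheel '[{"translation":[0,0,0],"roll":0},{"translation":[0,0,0],"roll":0},{"translation":[0,0,0],"roll":0},{"translation":[0,0,0],"roll":0},{"translation":[0,0,0],"roll":0},{"translation":[0,0,0],"roll":0},{"translation":[0,0,0],"roll":0},{"translation":[0,0,0],"roll":0}]' -1 40
cat > m.py <<'E'
from h import *
from scipy.optimize import least_squares
# joint fit: tilt q & roller s (stand y from hinge) from top+scene blobs, 
Y0=-.0255
def tray(q,s,h,x): # tray frame -> world ; yaw .0142
    y=s*np.cos(q)+h*np.sin(q); z=.1+h*np.cos(q)-s*np.sin(q)
    return [.5398+x-.0142*(y+.0915-.0915), Y0+y, z]
def look(save=None):
    o=ctrl.get_obs();T,S=ctrl.capture('top'),ctrl.capture('scene');r={}
    out=[]
    for k,a,b in (('blue',(215,180,432,245),(155,150,350,235)),('green',(215,185,240,250),(325,170,352,240))):
        try:
            u,su=blob(T,k,a);v,sv=blob(S,k,b);p,f=tri((T,S),(u,v));out.append((k,p.round(4).tolist(),su[0]+a[0],su[2],sv[0]+b[0],sv[2],abs(f).max().round(1)))
        except Exception as e: out.append((k,str(e)))
    print('t %.2f'%o['t'],'tcp',o['tool_pos'].round(4),'F',o['wrist_force'].round(1),'gap %.2f'%o['finger_gap'])
    for x in out: print(*x)
    if save: cv2.imwrite(save,cv2.resize(np.hstack([T['image'][150:280,200:500],S['image'][120:250,110:370]])[...,::-1],None,fx=1.4,fy=1.4))
if __name__=='__main__':
    import sys; look(*sys.argv[1:])
E
python3 m.py
```

```text
t: 2.03
tool_pos: [0.5449, -0.3109, 0.0511]
tcp_rot: [2.208, 2.234, 0.0]
wrist_force: [-0.2, -1.0, -0.1]
finger_gap: 1.002
grip_force: 0.0
t: 2.7
tool_pos: [0.5433, -0.3103, 0.0501]
tcp_rot: [-2.206, -2.234, 0.003]
wrist_force: [-6.5, -1.9, 0.5]
finger_gap: 0.208
grip_force: 45.5
t 2.70 tcp [ 0.5433 -0.3103  0.0501] F [-6.5 -1.9  0.5] gap 0.21
blue [0.5429, -0.1938, 0.1271] 399 25 170 26 0.1
green [0.5371, 0.1722, 0.1581] 228 6 333 11 0.0
```

```bash
python3 -m handwheel '[{"translation":[0,-0.0015,-0.002],"roll":0},{"translation":[0,-0.0015,-0.005],"roll":0},{"translation":[0,-0.0015,-0.009],"roll":0},{"translation":[-0.001,-0.0015,-0.013],"roll":0},{"translation":[-0.001,-0.0015,-0.017],"roll":0},{"translation":[-0.001,-0.0015,-0.021],"roll":0},{"translation":[-0.0015,-0.0015,-0.024],"roll":0},{"translation":[-0.0015,-0.0015,-0.026],"roll":0},{"translation":[-0.0015,-0.0015,-0.027],"roll":0},{"translation":[-0.0015,-0.0015,-0.027],"roll":0}]'
python3 m.py
python3 -m handwheel '[{"translation":[0,0,-0.001],"roll":0},{"translation":[0,0,-0.001],"roll":0},{"translation":[0,0,-0.001],"roll":0}]'
python3 m.py
```

```text
t: 3.63
tool_pos: [0.5433, -0.3115, 0.0776]
tcp_rot: [-2.207, -2.236, -0.0]
wrist_force: [-0.8, 0.3, -0.7]
finger_gap: 0.199
grip_force: 44.6
t 3.63 tcp [ 0.5433 -0.3115  0.0776] F [-0.8  0.3 -0.7] gap 0.20
blue [0.5422, -0.1908, 0.1427] 400 25 170 26 0.1
green [0.537, 0.1766, 0.1412] 227 7 334 11 0.1
t: 3.98
tool_pos: [0.5433, -0.3115, 0.0782]
tcp_rot: [-2.206, -2.236, -0.0]
wrist_force: [-1.0, 1.9, -3.0]
finger_gap: 0.205
grip_force: 44.3
t 3.98 tcp [ 0.5433 -0.3115  0.0782] F [-1.   1.9 -3. ] gap 0.21
blue [0.5421, -0.1909, 0.1427] 400 25 170 26 0.0
green [0.5374, 0.1767, 0.1411] 227 7 334 11 0.1
```

```bash
python3 -m handwheel '[{"translation":[0,0,-0.001],"roll":0},{"translation":[0,0,-0.002],"roll":0},{"translation":[0,0,-0.003],"roll":0},{"translation":[0,0,-0.003],"roll":0},{"translation":[0,0,-0.003],"roll":0},{"translation":[0,0,-0.003],"roll":0}]'|sed -n 2p
python3 m.py
python3 -m handwheel '[{"translation":[0,0,-0.001],"roll":0},{"translation":[0,0,-0.002],"roll":0},{"translation":[0,0,-0.002],"roll":0},{"translation":[0,0,-0.002],"roll":0},{"translation":[0,0,-0.002],"roll":0},{"translation":[0,0,-0.002],"roll":0}]'|sed -n 2p
python3 m.py
python3 - <<'E'
from h import *
T=ctrl.capture('top');g=cv2.cvtColor(T['image'],cv2.COLOR_RGB2GRAY)[180:235,255:315]
m=(g<50).astype(np.uint8);cs,_=cv2.findContours(m,cv2.RETR_EXTERNAL,cv2.CHAIN_APPROX_NONE)
c=max(cs,key=cv2.contourArea);(x,y),r=cv2.minEnclosingCircle(c);e=cv2.fitEllipse(c);print(x+255,y+180,r,e[0][0]+255,e[0][1]+180,e[1]);print(unproj(T,(e[0][0]+255,e[0][1]+180),.255))
E
```

```text
tool_pos: [0.5433, -0.3116, 0.0814]
t 4.58 tcp [ 0.5433 -0.3116  0.0814] F [-0.9  3.9 -3.9] gap 0.20
blue [0.5421, -0.1892, 0.1442] 399 26 171 26 0.0
green [0.5365, 0.1772, 0.1377] 226 8 334 11 0.1
tool_pos: [0.5433, -0.3115, 0.0833]
t 5.18 tcp [ 0.5433 -0.3115  0.0833] F [-0.4  5.  -5. ] gap 0.20
blue [0.5419, -0.1812, 0.1446] 395 25 175 24 0.4
green [0.5367, 0.1774, 0.1366] 226 8 334 11 0.1
284.5 198.0 29.56781768798828 284.0375270843506 204.82886695861816 (34.39320373535156, 46.888816833496094)
[0.53947541 0.06579442 0.255     ]
```

```bash
python3 -m handwheel '[{"translation":[0,0,0],"roll":0},{"translation":[0,0,0],"roll":0},{"translation":[0,0,0],"roll":0},{"translation":[0,0,0],"roll":0},{"translation":[0,0,0],"roll":0}]'|sed -n 2p
python3 m.py
python3 -m handwheel '[{"translation":[0,0,0],"roll":0},{"translation":[0,0,0],"roll":0},{"translation":[0,0,0],"roll":0},{"translation":[0,0,0],"roll":0},{"translation":[0,0,0],"roll":0}]'|sed -n 2p
python3 m.py
```

```text
tool_pos: [0.5433, -0.3115, 0.0833]
t 5.75 tcp [ 0.5433 -0.3115  0.0833] F [-0.5  5.8 -4.1] gap 0.21
blue [0.5411, -0.1535, 0.1453] 383 24 186 25 0.9
green [0.5368, 0.1773, 0.1368] 226 8 334 11 0.1
tool_pos: [0.5433, -0.3116, 0.0834]
t 6.27 tcp [ 0.5433 -0.3116  0.0834] F [-0.7  5.  -5.1] gap 0.20
blue [0.541, -0.1185, 0.1447] 366 24 201 25 1.3
green [0.5365, 0.1773, 0.137] 226 8 334 11 0.1
```

```bash
python3 -m handwheel '[{"translation":[0,0,0.0017],"roll":0},{"translation":[0,0,0.0034],"roll":0},{"translation":[0,0,0.0034],"roll":0},{"translation":[0,0,0.0034],"roll":0},{"translation":[0,0,0.0034],"roll":0}]'|sed -n 2p
python3 m.py
python3 -m handwheel '[{"translation":[0,0,0],"roll":0},{"translation":[0,0,0],"roll":0},{"translation":[0,0,0],"roll":0},{"translation":[0,0,0],"roll":0}]'|sed -n 2p
python3 m.py
```

```text
tool_pos: [0.5433, -0.3116, 0.0802]
t 6.78 tcp [ 0.5433 -0.3116  0.0802] F [-1.8  4.5 -0.4] gap 0.20
blue [0.5404, -0.075, 0.1432] 344 24 219 24 1.2
green [0.5365, 0.177, 0.1391] 227 7 334 11 0.1
tool_pos: [0.5433, -0.3116, 0.0802]
t 7.22 tcp [ 0.5433 -0.3116  0.0802] F [-1.7  4.6 -0.9] gap 0.20
blue [0.5395, -0.0385, 0.143] 326 24 235 24 1.4
green [0.5365, 0.177, 0.139] 227 7 334 11 0.1
```

```bash
cat > n.py <<'E'
from h import *
import sys
o=ctrl.get_obs();T=ctrl.capture('top');u,s=blob(T,'blue',(215,185,432,245))
print('t %.3f z %.4f y_c %.4f y_mid %.4f'%(o['t'],o['tool_pos'][2],unproj(T,u,.14)[1],unproj(T,(215+s[0]+(s[2]-1)/2,u[1]),.134)[1]),s, 'F',o['wrist_force'].round(1))
if len(sys.argv)>1: cv2.imwrite(sys.argv[1],cv2.resize(T['image'][150:280,200:500][...,::-1],None,fx=2.6,fy=2.6,interpolation=cv2.INTER_CUBIC))
E
python3 n.py; python3 -m handwheel '[{"translation":[0,0,0.0005],"roll":0},{"translation":[0,0,0.0005],"roll":0},{"translation":[0,0,0.0005],"roll":0},{"translation":[0,0,0.0005],"roll":0}]'|sed -n 2p
python3 n.py
```

```text
t 7.317 z 0.0802 y_c -0.0306 y_mid -0.0325 [107, 18, 23, 24, 391] F [-2.4  5.7 -2.2]
tool_pos: [0.5433, -0.3116, 0.0799]
t 7.700 z 0.0799 y_c -0.0001 y_mid -0.0008 [91, 19, 24, 23, 414] F [-2.8  4.2  1.8]
```

```bash
python3 -m handwheel '[{"translation":[0,0,0.0018],"roll":0},{"translation":[0,0,0.0018],"roll":0},{"translation":[0,0,0.0018],"roll":0},{"translation":[0,0,0.0018],"roll":0}]'|sed -n 2p
python3 n.py
```

```text
tool_pos: [0.5434, -0.3116, 0.0781]
t 8.083 z 0.0781 y_c 0.0232 y_mid 0.0278 [78, 19, 22, 24, 281] F [-3.6  4.9  1.3]
```

```bash
python3 -m handwheel '[{"translation":[0,0,0.0009],"roll":0},{"translation":[0,0,0.0009],"roll":0},{"translation":[0,0,0.0009],"roll":0}]'|sed -n 2p
python3 n.py pics/a1.png; python3 m.py
```

```text
tool_pos: [0.5433, -0.3116, 0.0774]
t 8.383 z 0.0774 y_c 0.0378 y_mid 0.0474 [68, 21, 23, 22, 144] F [-3.6  4.6  3.2]
t 8.43 tcp [ 0.5434 -0.3116  0.0774] F [-2.6  4.7  3.8] gap 0.20
blue [0.526, 0.0496, 0.1286] 282 23 279 18 3.9
green [0.5372, 0.1766, 0.1413] 227 7 334 11 0.1
```

View pics/a1.png

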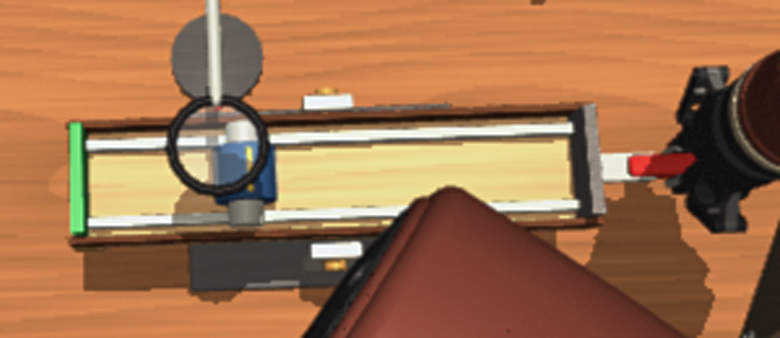

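The roller is at crop (246,170), i.e. about 18 mm short of the mark column (crop ≈220), and slowing; nothing is blocked except by the ring. Brake harder.

```bash
cat > n2.py <<'E'
from h import *
import sys
def edges():
    o=ctrl.get_obs();T=ctrl.capture('top');hsv=cv2.cvtColor(T['image'],cv2.COLOR_RGB2HSV).astype(int)
    R=slice(206,233);H,S=hsv[R,225:340,0],hsv[R,225:340,1];m=((H>95)&(H<125)&(S>90)).astype(float)
    B=T['image'][R,225:340].astype(int);d=B[...,2]-B[...,0]   # blueness, below the ring rows
    prof=d[16:24].mean(0);w=(prof>0);xs=np.where(prof>15)[0]
    # subpixel half-level edges on rows below the ring
    def cross(i,j):return i+(10-prof[i])/(prof[j]-prof[i])*(j-i)
    L=cross(xs[0]-1,xs[0]);Rr=cross(xs[-1],xs[-1]+1);c=225+(L+Rr)/2
    return o,T,L+225,Rr+225,unproj(T,(c,219),.134)[1]
for _ in range(int(sys.argv[1])):
    o,T,L,R,y=edges();print('t %.3f z %.4f L %.2f R %.2f y %.4f'%(o['t'],o['tool_pos'][2],L,R,y))
if len(sys.argv)>2: cv2.imwrite(sys.argv[2],cv2.resize(T['image'][150:280,200:500][...,::-1],None,fx=2.6,fy=2.6,interpolation=cv2.INTER_CUBIC))
E
python3 -m handwheel '[{"translation":[0,0,0.0014],"roll":0},{"translation":[0,0,0.0014],"roll":0}]'|sed -n 2p
python3 n2.py 2
```

```text
tool_pos: [0.5433, -0.3116, 0.076]
t 8.700 z 0.0760 L 291.80 R 296.38 y 0.0471Traceback (most recent call last):
  File "n2.py", line 13, in <module>
    o,T,L,R,y=edges();print('t %.3f z %.4f L %.2f R %.2f y %.4f'%(o['t'],o['tool_pos'][2],L,R,y))
              ~~~~~^^
  File "n2.py", line 10, in edges
    L=cross(xs[0]-1,xs[0]);Rr=cross(xs[-1],xs[-1]+1);c=225+(L+Rr)/2
            ~~^^^
IndexError: index 0 is out of bounds for axis 0 with size 0
```

```bash
cat > n2.py <<'E'
from h import *
import sys
for _ in range(int(sys.argv[1])):
    o=ctrl.get_obs();T=ctrl.capture('top');B=T['image'][203:230,235:340].astype(int);m=(B[...,2]-B[...,0]>18)
    n=m.sum(0);xs=np.where(n>=4)[0];c=235+(xs[0]+xs[-1])/2
    print('t %.3f z %.4f L %d R %d y %.4f'%(o['t'],o['tool_pos'][2],235+xs[0],235+xs[-1],unproj(T,(c,219),.134)[1]))
if len(sys.argv)>2: cv2.imwrite(sys.argv[2],cv2.resize(T['image'][185:245,240:330][...,::-1],None,fx=6,fy=6,interpolation=cv2.INTER_CUBIC))
E
python3 n2.py 1 pics/a2.png
```

```text
t 8.800 z 0.0760 L 274 R 295 y 0.0666
```

View pics/a2.png

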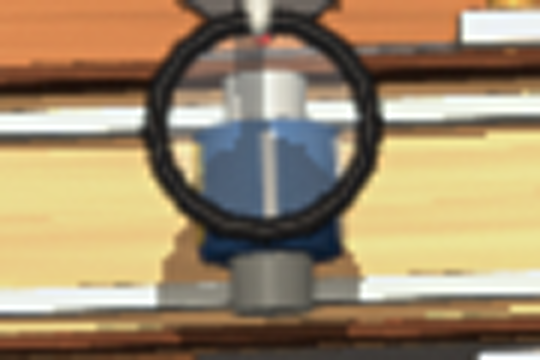

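Roller centre is at crop column ≈271 (px 285.2), 1 mm short of the mark column (284.7), and still creeping at ~0.03 m/s. Brake briefly.

```bash
python3 -m handwheel '[{"translation":[0,0,0.0025],"roll":0},{"translation":[0,0,0.0025],"roll":0}]'|sed -n 2p
python3 n2.py 1;  python3 -m handwheel '[{"translation":[0,0,0],"roll":0}]'|sed -n 2p
python3 n2.py 2 pics/a3.png
```

```text
tool_pos: [0.5434, -0.3116, 0.0734]
t 9.017 z 0.0734 L 270 R 293 y 0.0727
tool_pos: [0.5434, -0.3117, 0.0734]
t 9.150 z 0.0734 L 270 R 292 y 0.0737
t 9.200 z 0.0734 L 270 R 292 y 0.0737
```

```bash
python3 -m handwheel '[{"translation":[0,0,-0.0067],"roll":0},{"translation":[0,0,-0.0067],"roll":0},{"translation":[0,0,-0.0067],"roll":0}]'|sed -n 2p
python3 n2.py 1;  python3 -m handwheel '[{"translation":[0,0,0],"roll":0},{"translation":[0,0,0],"roll":0},{"translation":[0,0,0],"roll":0},{"translation":[0,0,0],"roll":0}]'|sed -n 2p
python3 n2.py 1 pics/a4.png
```

```text
tool_pos: [0.5433, -0.3117, 0.0806]
t 9.500 z 0.0806 L 271 R 293 y 0.0717
tool_pos: [0.5433, -0.3117, 0.0805]
t 9.883 z 0.0805 L 271 R 293 y 0.0717
```

View pics/a4.png

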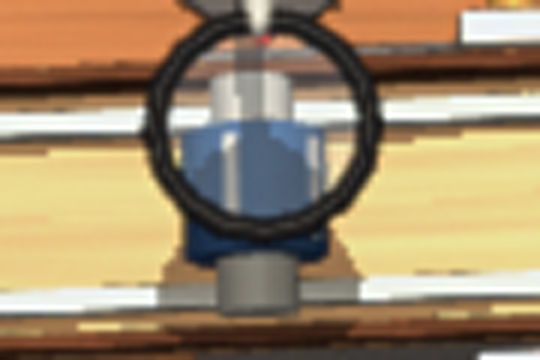

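The roller rests at crop column ≈258 (px 283.0), about 3 mm past the mark. I'll nudge it back with a brief small tilt and use a finer edge measure.

```bash
cat > e.py <<'E'
from h import *
def edge(im):  # full top image
    d=(im[...,2].astype(float)-im[...,0])
    out=[]
    for r in (226,227):
        p=d[r,255:315];k=np.where(p>p.max()*.5)[0];t=p.max()*.4
        # outer crossings
        i=k[0]; 
        while p[i-1]>t:i-=1
        L=i-1+(t-p[i-1])/(p[i]-p[i-1])
        j=k[-1]
        while p[j+1]>t:j+=1
        R=j+(p[j]-t)/(p[j]-p[j+1]);out+=[255+L,255+R]
    return np.array(out)
if __name__=='__main__':
    for n in ('a2','a4'):
        im=np.zeros((420,560,3),np.uint8);a=cv2.resize(cv2.imread(f'pics/{n}.png'),(90,60),interpolation=cv2.INTER_AREA)[...,::-1];im[185:245,240:330]=a
        print(n,edge(im).round(2))
    o=ctrl.get_obs();T=ctrl.capture('top');e=edge(T['image']);print('t %.2f z %.4f'%(o['t'],o['tool_pos'][2]),e.round(2),'y %.4f'%unproj(T,(e.mean(),227),.125)[1])
E
python3 e.py
python3 -m handwheel '[{"translation":[0,0,0.003],"roll":0},{"translation":[0,0,0.003],"roll":0},{"translation":[0,0,0.003],"roll":0},{"translation":[0,0,0.003],"roll":0},{"translation":[0,0,0],"roll":0},{"translation":[0,0,0],"roll":0},{"translation":[0,0,0],"roll":0},{"translation":[0,0,0],"roll":0},{"translation":[0,0,0],"roll":0},{"translation":[0,0,0],"roll":0}]'|sed -n 2p
python3 e.py|tail -1
```

```text
a2 [273.56 295.62 273.63 295.01]
a4 [271.07 293.42 271.   292.88]
t 9.93 z 0.0806 [270.92 293.31 270.93 292.93] y 0.0721
tool_pos: [0.5433, -0.3117, 0.0805]
t 10.82 z 0.0805 [270.6  293.03 270.64 292.42] y 0.0728
```

```bash
python3 - <<'E'
from h import *
T,S=ctrl.capture('top'),ctrl.capture('scene');np.savez('s1.npz',T=T['image'],S=S['image'])
im=T['image'].astype(int);g=im.sum(2)//3
for r in (203,205,207): print(r,g[r,260:272].tolist(),g[r,296:310].tolist())
print('jour');
for r in (229,231,233): print(r,g[r,270:298].tolist())
d=im[...,2]-im[...,0]
for r in (208,212,226): print(r,d[r,266:302].tolist())
cv2.imwrite('pics/b1.png',np.hstack([cv2.resize(x[...,::-1],None,fx=5,fy=5,interpolation=cv2.INTER_NEAREST) for x in (T['image'][185:245,245:325],S['image'][150:210,250:330])]))
E
```

```text
203 [215, 216, 222, 238, 111, 38, 36, 49, 154, 238, 241, 240] [240, 243, 242, 119, 37, 51, 46, 137, 240, 242, 240, 239, 239, 239]
205 [241, 242, 242, 201, 86, 48, 27, 67, 201, 241, 242, 242] [148, 143, 139, 86, 37, 50, 27, 31, 99, 101, 100, 100, 99, 103]
207 [106, 106, 102, 56, 27, 37, 33, 37, 100, 106, 103, 105] [145, 147, 146, 75, 34, 50, 30, 49, 107, 113, 113, 111, 112, 122]
jour
229 [113, 95, 77, 60, 57, 57, 91, 105, 112, 119, 122, 128, 129, 123, 115, 112, 107, 98, 84, 77, 91, 112, 115, 114, 116, 116, 114, 113]
231 [116, 117, 117, 117, 116, 97, 92, 103, 111, 118, 121, 126, 128, 122, 115, 111, 106, 98, 84, 70, 87, 95, 102, 105, 111, 114, 115, 119]
233 [130, 130, 133, 132, 129, 99, 91, 101, 110, 118, 120, 126, 129, 123, 116, 111, 107, 99, 87, 96, 129, 134, 133, 133, 133, 133, 133, 133]
208 [-3, -7, -23, -12, 35, 50, 56, 60, 63, 48, -22, -22, 43, 52, 44, 43, 43, 42, 41, 46, 65, 66, 65, 56, 18, -11, 28, 10, -53, -60, -59, -60, -57, -24, -3, -4]
212 [-2, -2, -1, 11, 41, 50, 54, 57, 44, 35, 0, -11, 20, 41, 44, 44, 44, 43, 43, 41, 40, 39, 38, 35, 11, -15, 22, 14, -74, -72, -74, -69, -29, -3, -4, -3]
226 [-95, -95, -97, -85, -11, 37, 45, 45, 45, 48, 48, 44, 41, 37, 36, 31, 23, 23, 23, 24, 27, 29, 35, 37, 37, 36, 39, 21, -35, -79, -83, -84, -90, -87, -87, -87]
```

View pics/b1.png

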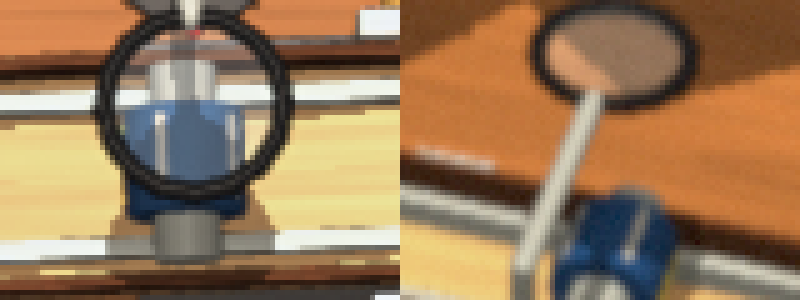

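The roller (barrel centre ≈281.8) is past the ring centre (283.45 at 255 mm, which is column 284.4 at roller height). That makes it ≈5 mm too far and at rest, so I'll nudge back a bit more firmly.

```bash
cat > e.py <<'E'
from h import *
def f(p,a,b,t,rise):
    for i in range(a,b):
        if rise and p[i]<=t<p[i+1] or (not rise and p[i]>t>=p[i+1]): return i+(t-p[i])/(p[i+1]-p[i])
    return np.nan
import sys
for _ in range(int((sys.argv+[1])[1])):
    o=ctrl.get_obs();T=ctrl.capture('top');im=T['image'].astype(float);d=(im[...,2]-im[...,0])[226:228].mean(0)
    L,R=f(d,262,284,-20,1),f(d,284,306,-20,0);c=(L+R)/2
    print('t %.2f z %.4f Fz %.1f L %.2f R %.2f past_mark_mm %.1f'%(o['t'],o['tool_pos'][2],o['wrist_force'][2],L,R,(284.4-c)*2.04))
E
python3 e.py
python3 -m handwheel '[{"translation":[0,0,0.004],"roll":0},{"translation":[0,0,0.004],"roll":0},{"translation":[0,0,0.004],"roll":0},{"translation":[0,0,0.004],"roll":0}]'|sed -n 2p
python3 e.py
python3 -m handwheel '[{"translation":[0,0,-0.0032],"roll":0},{"translation":[0,0,-0.0032],"roll":0},{"translation":[0,0,-0.0032],"roll":0},{"translation":[0,0,-0.0032],"roll":0},{"translation":[0,0,-0.0032],"roll":0}]'|sed -n 2p
python3 e.py 2
```

```text
t 10.97 z 0.0805 Fz 2.7 L 269.72 R 293.55 past_mark_mm 5.6
tool_pos: [0.5434, -0.3118, 0.0762]
t 11.35 z 0.0762 Fz 0.9 L 269.92 R 293.56 past_mark_mm 5.4
tool_pos: [0.5434, -0.3118, 0.0796]
t 11.82 z 0.0796 Fz 2.1 L 270.84 R 294.41 past_mark_mm 3.6
t 11.87 z 0.0796 Fz 1.8 L 270.83 R 294.42 past_mark_mm 3.6
```

```bash
python3 -m handwheel '[{"translation":[0,0,0.0033],"roll":0},{"translation":[0,0,0.0033],"roll":0},{"translation":[0,0,0.0033],"roll":0},{"translation":[0,0,0.0033],"roll":0},{"translation":[0,0,0.0033],"roll":0},{"translation":[0,0,0.0033],"roll":0},{"translation":[0,0,0],"roll":0},{"translation":[0,0,0],"roll":0},{"translation":[0,0,0],"roll":0}]'|sed -n 2p
python3 e.py 
python3 -m handwheel '[{"translation":[0,0,0],"roll":0},{"translation":[0,0,0],"roll":0},{"translation":[0,0,0],"roll":0}]'|sed -n 2p
python3 e.py
```

```text
tool_pos: [0.5434, -0.3118, 0.0797]
t 12.67 z 0.0797 Fz 1.8 L 273.86 R 297.35 past_mark_mm -2.5
tool_pos: [0.5433, -0.3118, 0.0796]
t 12.97 z 0.0796 Fz 1.3 L 274.60 R 298.14 past_mark_mm -4.0
```

```bash
python3 -m handwheel '[{"translation":[0,0,0],"roll":0},{"translation":[0,0,0],"roll":0},{"translation":[0,0,0],"roll":0},{"translation":[0,0,0],"roll":0}]'|sed -n 2p
python3 e.py
python3 -m handwheel '[{"translation":[0,0,-0.0035],"roll":0},{"translation":[0,0,-0.0035],"roll":0},{"translation":[0,0,-0.0035],"roll":0},{"translation":[0,0,-0.0035],"roll":0},{"translation":[0,0,0],"roll":0},{"translation":[0,0,0],"roll":0},{"translation":[0,0,0],"roll":0}]'|sed -n 2p
python3 e.py 2
```

```text
tool_pos: [0.5433, -0.3118, 0.0796]
t 13.35 z 0.0796 Fz 1.9 L 274.60 R 298.14 past_mark_mm -4.0
tool_pos: [0.5433, -0.3118, 0.0794]
t 13.98 z 0.0794 Fz -0.8 L 271.25 R 295.12 past_mark_mm 2.5
t 14.03 z 0.0794 Fz -0.5 L 270.86 R 294.58 past_mark_mm 3.4
```

```bash
python3 -m handwheel '[{"translation":[0,0,0.0006],"roll":0},{"translation":[0,0,0.0006],"roll":0},{"translation":[0,0,0.0006],"roll":0},{"translation":[0,0,0.0006],"roll":0}]'|sed -n 2p
python3 e.py 
python3 -m handwheel '[{"translation":[0,0,0],"roll":0},{"translation":[0,0,0],"roll":0},{"translation":[0,0,0],"roll":0}]'|sed -n 2p
python3 e.py
```

```text
tool_pos: [0.5434, -0.3118, 0.0791]
t 14.42 z 0.0791 Fz 1.6 L 268.89 R 292.35 past_mark_mm 7.7
tool_pos: [0.5434, -0.3118, 0.0791]
t 14.72 z 0.0791 Fz 2.1 L 267.85 R 291.41 past_mark_mm 9.7
```

```bash
python3 -m handwheel '[{"translation":[0,0,0.0036],"roll":0},{"translation":[0,0,0.0036],"roll":0},{"translation":[0,0,0.0036],"roll":0},{"translation":[0,0,0.0036],"roll":0},{"translation":[0,0,0.0036],"roll":0},{"translation":[0,0,0.0003],"roll":0},{"translation":[0,0,0.0003],"roll":0},{"translation":[0,0,0.0003],"roll":0}]'|sed -n 2p
python3 e.py 
python3 -m handwheel '[{"translation":[0,0,0],"roll":0},{"translation":[0,0,0],"roll":0},{"translation":[0,0,0],"roll":0}]'|sed -n 2p
python3 e.py
```

```text
tool_pos: [0.5433, -0.3118, 0.0788]
t 15.43 z 0.0788 Fz 2.2 L 270.23 R 294.03 past_mark_mm 4.6
tool_pos: [0.5434, -0.3119, 0.0788]
t 15.73 z 0.0788 Fz 1.9 L 271.62 R 295.37 past_mark_mm 1.8
```

```bash
python3 -m handwheel '[{"translation":[0,0,0],"roll":0},{"translation":[0,0,0],"roll":0},{"translation":[0,0,0],"roll":0},{"translation":[0,0,0],"roll":0}]'|sed -n 2p
python3 e.py 
python3 -m handwheel '[{"translation":[0,0,0],"roll":0},{"translation":[0,0,0],"roll":0},{"translation":[0,0,0],"roll":0},{"translation":[0,0,0],"roll":0}]'|sed -n 2p
python3 e.py
```

```text
tool_pos: [0.5434, -0.3119, 0.0788]
t 16.12 z 0.0788 Fz 2.6 L 272.37 R 296.11 past_mark_mm 0.3
tool_pos: [0.5434, -0.3119, 0.0788]
t 16.50 z 0.0788 Fz 1.7 L 272.37 R 296.11 past_mark_mm 0.3
```

On the mark and still. Hold for about 7 s.

```bash
python3 -m handwheel '[{"translation":[0,0,0],"roll":0},{"translation":[0,0,0],"roll":0},{"translation":[0,0,0],"roll":0},{"translation":[0,0,0],"roll":0},{"translation":[0,0,0],"roll":0},{"translation":[0,0,0],"roll":0},{"translation":[0,0,0],"roll":0},{"translation":[0,0,0],"roll":0},{"translation":[0,0,0],"roll":0},{"translation":[0,0,0],"roll":0},{"translation":[0,0,0],"roll":0},{"translation":[0,0,0],"roll":0}]'|sed -n 2p
python3 e.py
python3 -m handwheel '[{"translation":[0,0,0],"roll":0},{"translation":[0,0,0],"roll":0},{"translation":[0,0,0],"roll":0},{"translation":[0,0,0],"roll":0},{"translation":[0,0,0],"roll":0},{"translation":[0,0,0],"roll":0},{"translation":[0,0,0],"roll":0},{"translation":[0,0,0],"roll":0},{"translation":[0,0,0],"roll":0},{"translation":[0,0,0],"roll":0},{"translation":[0,0,0],"roll":0},{"translation":[0,0,0],"roll":0}]'|sed -n 2p
python3 e.py
python3 -m handwheel '[{"translation":[0,0,0],"roll":0},{"translation":[0,0,0],"roll":0},{"translation":[0,0,0],"roll":0},{"translation":[0,0,0],"roll":0},{"translation":[0,0,0],"roll":0},{"translation":[0,0,0],"roll":0},{"translation":[0,0,0],"roll":0},{"translation":[0,0,0],"roll":0},{"translation":[0,0,0],"roll":0},{"translation":[0,0,0],"roll":0},{"translation":[0,0,0],"roll":0},{"translation":[0,0,0],"roll":0}]'|sed -n 2p
python3 e.py
```

```text
tool_pos: [0.5434, -0.3119, 0.0788]
t 17.55 z 0.0788 Fz 1.8 L 272.37 R 296.12 past_mark_mm 0.3
tool_pos: [0.5434, -0.3119, 0.0788]
t 18.60 z 0.0788 Fz 2.0 L 272.37 R 296.11 past_mark_mm 0.3
tool_pos: [0.5433, -0.3119, 0.0788]
t 19.65 z 0.0788 Fz 2.4 L 272.37 R 296.11 past_mark_mm 0.3
```

```bash
python3 -m handwheel '[{"translation":[0,0,0],"roll":0},{"translation":[0,0,0],"roll":0},{"translation":[0,0,0],"roll":0},{"translation":[0,0,0],"roll":0},{"translation":[0,0,0],"roll":0},{"translation":[0,0,0],"roll":0},{"translation":[0,0,0],"roll":0},{"translation":[0,0,0],"roll":0},{"translation":[0,0,0],"roll":0},{"translation":[0,0,0],"roll":0},{"translation":[0,0,0],"roll":0},{"translation":[0,0,0],"roll":0}]'|sed -n 2p
python3 e.py
python3 -m handwheel '[{"translation":[0,0,0],"roll":0},{"translation":[0,0,0],"roll":0},{"translation":[0,0,0],"roll":0},{"translation":[0,0,0],"roll":0},{"translation":[0,0,0],"roll":0},{"translation":[0,0,0],"roll":0},{"translation":[0,0,0],"roll":0},{"translation":[0,0,0],"roll":0},{"translation":[0,0,0],"roll":0},{"translation":[0,0,0],"roll":0},{"translation":[0,0,0],"roll":0},{"translation":[0,0,0],"roll":0}]'|sed -n 2p
python3 e.py
python3 -m handwheel '[{"translation":[0,0,0],"roll":0},{"translation":[0,0,0],"roll":0},{"translation":[0,0,0],"roll":0},{"translation":[0,0,0],"roll":0},{"translation":[0,0,0],"roll":0},{"translation":[0,0,0],"roll":0},{"translation":[0,0,0],"roll":0},{"translation":[0,0,0],"roll":0},{"translation":[0,0,0],"roll":0},{"translation":[0,0,0],"roll":0},{"translation":[0,0,0],"roll":0},{"translation":[0,0,0],"roll":0}]'|sed -n 2p
python3 e.py
```

```text
tool_pos: [0.5434, -0.3119, 0.0788]
t 20.70 z 0.0788 Fz 2.9 L 272.37 R 296.10 past_mark_mm 0.3
tool_pos: [0.5434, -0.3119, 0.0788]
t 21.75 z 0.0788 Fz 2.0 L 272.37 R 296.10 past_mark_mm 0.3
tool_pos: [0.5433, -0.3119, 0.0788]
t 22.80 z 0.0788 Fz 1.3 L 272.37 R 296.12 past_mark_mm 0.3
```

```bash
python3 -m handwheel '[{"translation":[0,0,-0.002],"roll":0},{"translation":[0,0,-0.0035],"roll":0},{"translation":[0,0,-0.0035],"roll":0},{"translation":[0,0,-0.0035],"roll":0},{"translation":[0,0,-0.0035],"roll":0},{"translation":[0,0,-0.0035],"roll":0},{"translation":[0,0,-0.0035],"roll":0},{"translation":[0,0,-0.0035],"roll":0},{"translation":[0,0,-0.0035],"roll":0},{"translation":[0,0,-0.0035],"roll":0},{"translation":[0,0,-0.0035],"roll":0},{"translation":[0,0,-0.0035],"roll":0}]'|sed -n 2p
python3 m.py
python3 -m handwheel '[{"translation":[0,0,0],"roll":0},{"translation":[0,0,0],"roll":0},{"translation":[0,0,0],"roll":0},{"translation":[0,0,0],"roll":0},{"translation":[0,0,0],"roll":0},{"translation":[0,0,0],"roll":0},{"translation":[0,0,0],"roll":0},{"translation":[0,0,0],"roll":0},{"translation":[0,0,0],"roll":0},{"translation":[0,0,0],"roll":0},{"translation":[0,0,0],"roll":0},{"translation":[0,0,0],"roll":0}]'|sed -n 2p
python3 m.py
```

```text
tool_pos: [0.5433, -0.3119, 0.0821]
t 23.85 tcp [ 0.5433 -0.3119  0.0821] F [-2.7  6.   0.4] gap 0.20
blue [0.5245, 0.0827, 0.1282] 267 22 285 23 1.7
green [0.5367, 0.1772, 0.138] 226 8 334 11 0.1
tool_pos: [0.5433, -0.3119, 0.0821]
t 24.95 tcp [ 0.5433 -0.3119  0.0821] F [-2.8  5.  -0.1] gap 0.20
blue [0.5378, 0.1309, 0.1412] 242 24 308 22 0.9
green [0.5363, 0.1772, 0.1375] 226 8 334 11 0.2
```

```bash
python3 -m handwheel '[{"translation":[0,0,0],"roll":0},{"translation":[0,0,0],"roll":0},{"translation":[0,0,0],"roll":0},{"translation":[0,0,0],"roll":0},{"translation":[0,0,0],"roll":0},{"translation":[0,0,0],"roll":0},{"translation":[0,0,0],"roll":0},{"translation":[0,0,0],"roll":0},{"translation":[0,0,0],"roll":0}]'|sed -n 2p
python3 m.py
python3 -m handwheel '[{"translation":[0,0,-0.001],"roll":0},{"translation":[0,0,-0.003],"roll":0},{"translation":[0,0,-0.005],"roll":0},{"translation":[0,0,-0.007],"roll":0},{"translation":[0,0,-0.009],"roll":0},{"translation":[0,0,-0.011],"roll":0},{"translation":[0.0005,0,-0.013],"roll":0},{"translation":[0.0005,0,-0.014],"roll":0},{"translation":[0.0005,0,-0.014],"roll":0},{"translation":[0.0005,0,-0.014],"roll":0}]'
python3 m.py
```

```text
tool_pos: [0.5433, -0.3119, 0.0821]
t 25.80 tcp [ 0.5433 -0.3119  0.0821] F [-3.1  5.5  0.5] gap 0.20
blue [0.5374, 0.1415, 0.1417] 236 24 311 24 0.0
green [0.5366, 0.1773, 0.1376] 226 8 334 11 0.2
t: 26.73
tool_pos: [0.5433, -0.3116, 0.0961]
tcp_rot: [2.207, 2.235, -0.001]
wrist_force: [-3.6, 5.2, 1.1]
finger_gap: 0.2
grip_force: 44.7
t 26.73 tcp [ 0.5433 -0.3116  0.0961] F [-3.6  5.2  1.1] gap 0.20
blue [0.5377, 0.1479, 0.1328] 232 24 314 24 0.1
green [0.5376, 0.1786, 0.1286] 226 9 334 11 0.4
```

```bash
python3 -m handwheel '[{"translation":[0,0,0],"roll":0},{"translation":[0,0,0],"roll":0},{"translation":[0,0,0],"roll":0},{"translation":[0,0,0],"roll":0},{"translation":[0,0,0],"roll":0},{"translation":[0,0,0],"roll":0}]'|sed -n 2p
python3 m.py
python3 -m handwheel '[{"translation":[0,0,0],"roll":0},{"translation":[0,0,0],"roll":0},{"translation":[0,0,0],"roll":0},{"translation":[0,0,0],"roll":0},{"translation":[0,0,0],"roll":0},{"translation":[0,0,0],"roll":0},{"translation":[0,0,0],"roll":0},{"translation":[0,0,0],"roll":0},{"translation":[0,0,0],"roll":0}]' 1
python3 m.py
```

```text
tool_pos: [0.5434, -0.3116, 0.0961]
t 27.33 tcp [ 0.5434 -0.3116  0.0961] F [-3.3  5.5  1. ] gap 0.20
blue [0.5377, 0.1479, 0.1327] 232 24 314 24 0.1
green [0.5377, 0.1786, 0.1285] 226 9 334 11 0.4
t: 28.18
tool_pos: [0.5434, -0.3113, 0.0953]
tcp_rot: [2.207, 2.236, -0.0]
wrist_force: [0.3, -0.7, -0.4]
finger_gap: 0.999
grip_force: 0.0
t 28.18 tcp [ 0.5434 -0.3113  0.0953] F [ 0.3 -0.7 -0.4] gap 1.00
blue [0.5378, 0.1476, 0.1327] 232 24 314 22 0.0
green [0.5375, 0.1786, 0.1285] 226 9 334 11 0.4
```

```bash
python3 -m handwheel '[{"translation":[0,0,-0.01],"roll":0},{"translation":[0,0,-0.03],"roll":0},{"translation":[0,0,-0.06],"roll":0},{"translation":[0,0,-0.09],"roll":0},{"translation":[0,0,-0.11],"roll":0},{"translation":[0,0,-0.12],"roll":0},{"translation":[0,0,-0.12],"roll":0},{"translation":[0,0,-0.12],"roll":0},{"translation":[0,0,-0.12],"roll":0},{"translation":[0,0,-0.12],"roll":0}]'
python3 m.py pics/fin.png
python3 - <<'E'
from h import *
T,S=ctrl.capture('top'),ctrl.capture('scene')
u,s=blob(T,'red',(430,190,490,240));v,sv=blob(S,'red',(125,140,165,205));print(tri((T,S),(u,v)),s,sv)
E
```

```text
t: 29.12
tool_pos: [0.5427, -0.3108, 0.2136]
tcp_rot: [-2.205, -2.234, 0.001]
wrist_force: [0.1, -0.3, -0.1]
finger_gap: 1.001
grip_force: 0.0
t 29.12 tcp [ 0.5427 -0.3108  0.2136] F [ 0.1 -0.3 -0.1] gap 1.00
blue [0.5378, 0.1476, 0.1326] 232 24 314 22 0.0
green [0.5374, 0.1786, 0.1286] 226 9 334 11 0.4
(array([ 0.54431987, -0.3050892 ,  0.12315658]), array([ 0.65025523, -0.2561729 ,  0.78926329,  0.26350047])) [14, 17, 39, 9, 280] [2, 27, 31, 13, 176]
```

```bash
python3 -c "
from station import ctrl
print(ctrl.finish_job())"
```

```text
the job is handed in; nothing more can be done
None
```

The job is handed in: by my camera measurements the roller stayed within about 0.5 mm of the loupe mark for 6.5 s, after a few small back-and-forth nudges around it, then rolled on at well under 0.1 m/s and now rests against the green stop, with the track left tipped that way and the gripper clear.

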